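# Wedge a power module tight in its bench fixture

### The job

Clamp the finned power module in its fixture: pick up the tapered steel wedge by its tab (not the parallel spacer, which stays where it is) and lay it flat in the slot beside the module, narrow end leading. Then tap or push the wedge along the slot until it jams, and let go, so that it holds the module tight against the stop rail by itself. The module cracks if squeezed hard, so stop when the wedge no longer yields to a firm finger push of 15 to 20 N.

Things in the scene. Friction and masses are not known exactly. Their poses are not given: they have to be found in the camera images.
- fixture: Fixed bench fixture, yaw within 0.35 rad. Origin on the table; +y is the way the wedge is driven, z up. Dark steel base plate, x -75 to 75, y -140 to 80 mm, 12 mm thick. On it stand bright steel rails 20 mm high (tops 32 mm above the table): the stop rail on the -x side, the slanted abutment rail on the +x side (both y about -55 to 55), and an end stop at +y (face at y = 58.5).
- stop_face (a point): Middle of the stop rail's inner face: fixture x = -47, y = 0, z = 22 mm, along fixture y. Axes as the fixture's. The face is a 7 mm pad on stiff springs that gives 1 mm per 60 N. With the module just touching it, the module's other face is at fixture x = 13 mm.
- abutment_face (a point): Drawn middle of the abutment rail's inner face: fixture x = 26.8, y = 0, z = 22 mm. The face runs x = 26.8 - y/10 (mm), so the slot narrows towards +y. The rail is adjustable: its true place differs by up to 2.5 mm either way in x, unknown. So the wedge locks with its middle anywhere from fixture y = -62 to -5 mm, wide end still standing out of the slot.
- slot_mouth (a point): Where the wedge is first laid in: fixture x = 24, y = -98, z = 12 mm (on the base plate's top). With the middle of its underside here, wedge yaw equal to the fixture's, it is still loose, its narrow end 17 mm into the slot with 2 to 8 mm of room across.
- module_center (a point): Centre of the loose finned aluminium module, 60 (x) by 110 (y) by 18 mm high, about 0.45 kg, lying on the base plate between stop rail and slot, axes along the fixture's. At fixture x = -17 mm it just touches the stop rail; at the start it stands 0.5 to 1.2 mm off the stop rail and about 1 mm off the end stop. It cracks if squeezed with more than 40 N.
- wedge_tab (a point): Point in the wedge's upright tab, over the middle of its length, 44 mm above its underside. The tab is 11 mm thick (x), 34 long (y), from 20 to 62 mm up: grasp across x from above. Steel wedge, 0.40 kg, 120 mm long (y), body 22 high: straight -x face (x = -8.75) goes against the module; +x face x = 8.75 - y/10 mm: 23.5 wide at -y, 11.5 at +y. Lies on the table, yaw within 0.4; may have swapped places with the spacer.
- wedge_head (a point): Centre of the wedge's wide (-y) end face, the one that is tapped: 23.5 mm wide, 22 high, 11 mm above the underside; wedge x = 3, y = -60 mm. Axes as the wedge's. Oiled steel: friction about 0.4 (it varies by a fifth), so a driven wedge squeezes the module about as hard as it was pushed and stays jammed when let go.
- spacer_tab (a point): The same point on the look-alike parallel spacer (17.5 mm wide all along, same tab, length and height). Not to be used; leave it where it lies.
Things that resemble listed ones, but are neither listed nor needed, are in the scene too. Leave any green or turquoise look-alike of the part that bears wedge_tab alone. What is shaped like the part that bears module_center but purple is not meant.

How it is judged (in metres and radians):
On the way, in this order (a step that is already met when the one before it is completed fails the run):
1. the wedge lies flat in the slot beside the module, narrow end leading, still loose (x of wedge_tab in the frame of fixture between 0.014 and 0.034 m and y of wedge_tab in the frame of fixture above -0.112 m and z of wedge_head in the frame of fixture below 0.026 m and z of wedge_tab in the frame of fixture below 0.06 m and angle between wedge_tab's own z axis and vertical below 0.08 rad and angle between the y axis of wedge_tab and the y axis of fixture, either way round below 0.12 rad and y of wedge_head in the frame of stop_face below -0.05 m), for 0.1 s.
2. the wedge presses the module into the sprung stop pad with at least 5 N (0.08 mm) (x of module_center in the frame of fixture below -0.01708 m), for 0.2 s.
At the end, for the whole second after the job is handed in: The wedge lies flat and lengthwise in the slot (within 0.06 rad), wide end out, at rest and let go, and keeps the module pressed against the sprung stop rail with 5 N or more, that is pressed in by 0.08 mm or more (x of module_center in the frame of fixture below -0.01708 m and y of wedge_tab in the frame of fixture above -0.07 m and z of wedge_head in the frame of fixture below 0.026 m and angle between wedge_tab's own z axis and vertical below 0.06 rad and angle between the y axis of wedge_tab and the y axis of fixture, either way round below 0.06 rad and linear speed of wedge below 0.01 m/s and y of wedge_head in the frame of stop_face below -0.05 m); the robot touches nothing.
It fails at once if the module is squeezed with more than 40 N (the sprung stop pad pressed in by 0.67 mm) (x of module_center in the frame of fixture below -0.01767 m).
It fails at once if the spacer is moved by more than 30 mm (distance of spacer_tab from where it was at the start of the episode above 0.03 m).
It also fails if it takes over 61 s, if anything falls off the work surface, if the arm or the gripper's body presses on something with over 40 N, if the wrist force passes 120 N, or if a joint passes its speed limit or range.

### The arm

A 7-joint arm with a two-finger parallel gripper is mounted at the origin on the work surface. World frame = base frame: x ahead of the robot, y to its left, z up, the work surface at z = 0. Lengths are in mm, angles in rad, forces in N, time in s.
With the tool pointing down it reaches from about 400 to 875 mm from the base axis. Payload 4.4 kg.
Tool frame: the origin (TCP) lies at the very end of the fingers, on their centre line; the grasp point (between the pads) lies 19 mm behind it; z points along the fingers, y is the line along which they close (so a half turn about z gives the same grasp; the last joint's range is limited). The gripper opens to 85 mm and grips with 20 to 120 N. Pads are 22 mm wide; open, the fingers measure 114 mm over their backs; the gripper's body (76 mm by 85 mm) begins 54 mm behind the grasp point. The pads swing forward as they close: fully open they stand 13 mm farther back than shut.
Start: joints at [1.202, 0.628, 0.038, 1.517, -0.027, 0.996, -0.02], TCP at [193.854, -620.434, 231.313] pointing down, gripper open.
Joint ranges: [-3.06, 3.06], [-0.37, 2.12], [-1.25, 1.32], [0.18, 2.47], [-1.1, 4.24], [0.23, 1.98], [-2.94, 2.94]. Speed limits (rad/s): [2.57, 2.57, 3.14, 3.14, 3.14, 3.14, 3.14].

### API

Orientations are given as [roll, pitch, yaw] about the fixed x, y, z axes, in that order (R = Rz(yaw) Ry(pitch) Rx(roll)).
In Python, from cell import ctrl gives the robot as it stands.
- The arm moves only by the tool step_arm, never from a script. Its argument "series" is a list that holds one entry, the list of rows, each a list of 7 numbers: the turn, a rotation vector about the tool's x, y, z as a fraction of full scale, then the shift along the tool's x, y, z as a fraction of full scale, then the closure, from 0 (fully open) to 1 (shut). In form: [[[ax, ay, az, tx, ty, tz, gripper], ...]]. A call has 1 to 12 rows; each row shifts and turns the commanded pose from where the row before left it, along the tool's axes as they then stand; what a row does not reach is not made up. Full scale, the value 1, is 150 mm for a shift and 45 degrees for a turn. A row lasts 1/10 s, in which the tool goes at most 50 mm and 8.59 degrees, less where a joint would pass 70% of its speed; a pose out of reach is approached as far as the arm can. A call with a number of a shift or a turn outside -1 to 1 is refused whole. A call with a gripper value outside its range is refused whole. The fingers move at their own pace and stop on an object; the grip force is fixed at half the most. Time passes only in rows, so rows that do not move let the fingers close. It gives the time, the measured TCP pose, the force, the opening and the grip force at its end, in the units of the state.
- ctrl.read_state(): the state, without advancing time (a new reading comes with each control period).
- ctrl.get_image(name): name is "side" or "top" or "wrist"; returns a dict with "img" (480x640x3 uint8, red, green, blue), "fx", "fy", "cx", "cy" (pixels), "R" (3x3) and "t" (3): a world point X has camera coordinates R X + t. Camera axes: x right, y down, z forward; pixel columns grow to the right and rows downward; lengths in mm; the calibration is good to about 2 mm. A picture is of the moment at which its call begins. There is no depth.
- ctrl.finish_job(): hands the job in; it is judged then, once.
Trained networks look in a picture, given as the dict that the camera call returned (one of the last four; its "shot" number tells which), for a name from the list of things; names that differ only in an ending like _2 or _b are one class to them, and where a whole thing is asked for, a point or a joint stands for the part that bears it (a point fixed in the world has none). Each returns a list of dicts, best first, with "score" (0 to 1); they miss things now and then, are a little off and sometimes report something else, mostly with a low value. They report only what shows in the picture. A call takes as long as a camera call. They do not tell look-alikes from the thing itself.
- ctrl.recognise(picture, thing): "centre" ([column, row] in pixels, amid what is visible of it).
The state is a dict: "clock": time; "qpos": joint angles; "qd": joint speeds; "tau": joint torques, N m; "eef_pos": TCP position; "tool_rot": TCP orientation; "force": force on the tool from outside, world axes, zero at the start; "torque": the same for the moment, N m; "width": finger opening in mm; "gripper_force": force on a finger pad.
Only numpy, scipy, OpenCV 4.12 (cv2) and the standard library are available. Lean on these libraries where they do the work, as an engineer would, in place of code of your own. Each camera call takes 0.05 s, during which the arm holds its last target. There are 200 camera calls.

## Working session

There is one attempt and no reset: what is moved stays moved. The work goes in short steps, Python scripts to look and compute and a tool call to move; the robot and the scene stay as the last step left them, time stands still between calls to the robot, and variables do not carry over. Pictures are saved under pics/ and viewed, at most 10 in all, crops included, and the job is handed in when it is done.

Besides the shell and the picture viewer there is one more tool, called by a JSON object that holds its "name" and its "arguments". step_arm: Moves the arm, as the interface text tells. Shift numbers are shares of 150 mm and turn numbers shares of 45 degrees, none past 1 either way. Its arguments: {"type":"object","properties":{"series":{"type":"array","items":{"type":"array","items":{"type":"array","items":{"type":"number","minimum":-1,"maximum":1}}}}},"required":["series"]}

```bash
mkdir -p pics
cat > h.py <<'E'
import numpy as np,cv2
from cell import ctrl
def shot(n,save=None):
    p=ctrl.get_image(n)
    if save: cv2.imwrite('pics/'+save,cv2.cvtColor(p['img'],cv2.COLOR_RGB2BGR))
    return p
def proj(p,X):
    c=np.asarray(p['R'])@np.asarray(X,float).reshape(-1,3).T+np.asarray(p['t']).reshape(3,1)
    return np.c_[p['fx']*c[0]/c[2]+p['cx'],p['fy']*c[1]/c[2]+p['cy']]
def ray(p,uv,z):
    R=np.asarray(p['R']);o=-R.T@np.asarray(p['t'])
    d=R.T@np.array([(uv[0]-p['cx'])/p['fx'],(uv[1]-p['cy'])/p['fy'],1])
    return o+d*(z-o[2])/d[2]
E
python3 - <<'E'
from h import *
for n in('top','side'):
    p=shot(n,n+'0.png'); print(n,[p[k] for k in('fx','cx','cy')],np.round(p['R'],3).tolist(),np.round(p['t']))
    for t,z in(('fixture',12),('module_center',21),('wedge_tab',44),('wedge_head',11),('spacer_tab',44)):
        for d in ctrl.recognise(p,t)[:5]: print(t,np.round(d['centre']),round(d['score'],2),np.round(ray(p,d['centre'],z)))
print(ctrl.read_state())
E
```

```text
top [527.2931311709408, 326.7870725458542, 241.58839306543203] [[0.023, -1.0, -0.002], [-0.984, -0.022, -0.177], [0.177, 0.006, -0.984]] [ -49.  606. 1015.]
fixture [269. 264.] 0.95 [563.  85.  12.]
module_center [239. 264.] 0.75 [561. 146.  21.]
module_center [132. 256.] 0.66 [572. 369.  21.]
module_center [271. 262.] 0.44 [567.  79.  21.]
wedge_tab [476. 189.] 0.87 [ 726. -342.   44.]
wedge_tab [440. 238.] 0.77 [ 621. -266.   44.]
wedge_tab [514. 282.] 0.63 [ 535. -414.   44.]
wedge_head [436. 238.] 0.87 [ 626. -266.   11.]
wedge_head [472. 194.] 0.73 [ 726. -344.   11.]
wedge_head [515. 279.] 0.66 [ 544. -429.   11.]
spacer_tab [432. 300.] 0.74 [ 494. -248.   44.]
side [562.3289320014242, 314.13682809011726, 240.94559015350265] [[-0.867, -0.498, 0.005], [-0.384, 0.662, -0.644], [0.317, -0.56, -0.765]] [ 503.  274. 1208.]
fixture [308. 287.] 0.6 [550.  80.  12.]
module_center [286. 306.] 0.83 [563. 158.  21.]
module_center [231. 377.] 0.79 [571. 364.  21.]
wedge_tab [325. 150.] 0.84 [ 737. -336.   44.]
wedge_tab [346. 181.] 0.67 [ 626. -251.   44.]
wedge_head [400. 163.] 0.69 [ 541
[... 189 characters left out ...]
 -232.   44.]
{'clock': 0.6, 'qpos': array([ 1.20220458,  0.62836254,  0.03849413,  1.51741211, -0.0270099 ,
        0.99628095, -0.02001849]), 'qd': array([ 0.00056204, -0.0012453 ,  0.00125529,  0.00238375,  0.00190008,
       -0.00133923, -0.00102463]), 'tau': array([-2.17125398e-05, -5.62978327e+01,  1.22483488e+00, -1.93697333e+01,
        1.08743930e-02,  1.79413819e-03,  7.75536648e-06]), 'eef_pos': array([ 193.85819218, -620.43661966,  231.33372721]), 'tool_rot': array([ 3.14153852e+00, -5.07203303e-05,  3.02747355e-01]), 'force': array([ 0.1869797 ,  0.22020333, -0.06282061]), 'torque': array([ 0.02346572, -0.01116074,  0.00446416]), 'gripper_force': 0.0, 'width': 85.60459802204068}
```

View pics/top0.png

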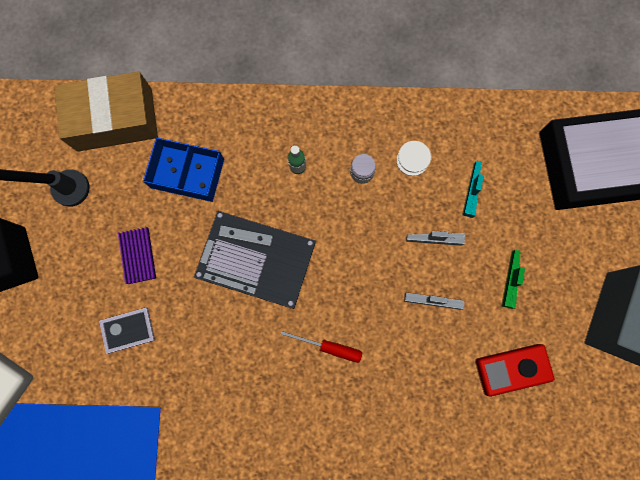

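View pics/side0.png

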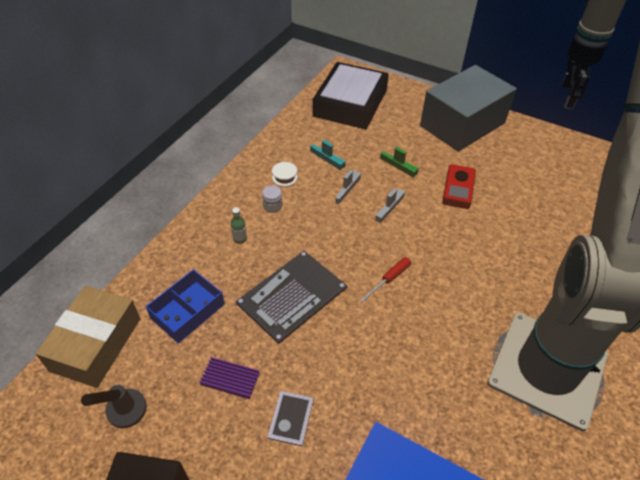

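Candidates for the wedge: grey at top-picture (436,238) and (434,300); turquoise (474,189) and green (514,280) are excluded. For the module: silver (237,264), not purple (137,256). A close crop of both grey parts and the fixture will settle the choice.

Run:
```python
import cv2,numpy as np
i=cv2.imread('pics/top0.png')
a=cv2.resize(i[222:312,395:475],None,fx=6,fy=6,interpolation=cv2.INTER_CUBIC)[:540]
b=cv2.resize(i[222:252,395:475],(400,150),interpolation=cv2.INTER_CUBIC)
c=cv2.resize(i[285:315,395:475],(400,150),interpolation=cv2.INTER_CUBIC)
f=cv2.resize(i[205:315,190:320],(520,440),interpolation=cv2.INTER_CUBIC)
o=np.zeros((600,800,3),np.uint8);o[:150,:400]=b;o[:150,400:]=c;o[155:595,:520]=f
cv2.imwrite('pics/crop1.png',o)
```

```text
(no output)
```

View pics/crop1.png

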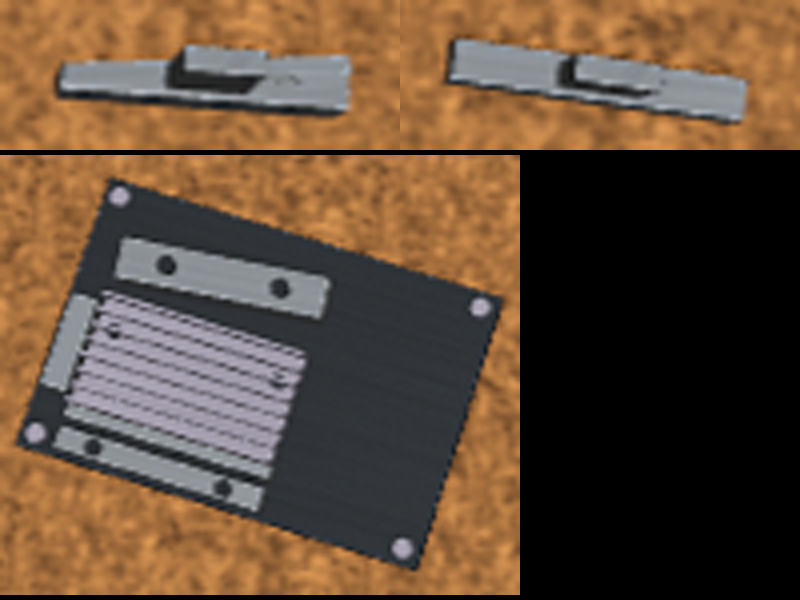

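The left crop, top pixel (436,238), tapers with its narrow end to the left (world +y), so it is the wedge. The part at (434,300) is parallel, so it is the spacer. In the fixture the end stop is on the left, so fixture +y points left and the abutment rail is the upper bar. I'll turn the tool and move above the wedge.

{"name": "step_arm", "arguments": {"series": [[[0,0,-0.171,0,0,0,0],[0,0,-0.171,0,0,0,0],[0,0,-0.171,0,0,0,0],[0,0,-0.171,0,0,0,0],[0,0,-0.171,0,0,0,0],[0,0,-0.171,0,0,0,0],[0,0,-0.171,0,0,0,0],[0,0,-0.171,0,0,0,0],[0,0,-0.171,0,0,0,0]]]}}

```text
clock: 1.5
eef_pos: [193.8, -620.5, 231.4]
tool_rot: [-3.142, 0.0, 1.517]
force: [0.1, 0.0, -0.3]
width: 85.7
gripper_force: 0.0
```

{"name": "step_arm", "arguments": {"series": [[[0,0,0,0.197,0.214,0,0],[0,0,0,0.197,0.214,0,0],[0,0,0,0.197,0.214,0,0],[0,0,0,0.197,0.214,0,0],[0,0,0,0.197,0.214,0,0],[0,0,0,0.197,0.214,0,0],[0,0,0,0.197,0.214,0,0],[0,0,0,0.197,0.214,0,0],[0,0,0,0.197,0.214,0,0],[0,0,0,0.197,0.214,0,0],[0,0,0,0.197,0.214,0,0],[0,0,0,0.197,0.214,0,0]]]}}

```text
clock: 2.7
eef_pos: [600.6, -288.2, 231.5]
tool_rot: [3.141, 0.0, 1.511]
force: [-0.3, -0.6, -0.5]
width: 85.3
gripper_force: 0.0
```

Run:
```python
from h import *
p=shot('wrist','w1.png'); s=ctrl.read_state(); print(s['clock'],s['eef_pos'],s['tool_rot'],s['qpos'].round(2))
print(p['fx'],np.round(-np.asarray(p['R']).T@p['t']),np.round(p['R'],2).tolist())
for t,z in(('wedge_tab',44),('wedge_head',11),('spacer_tab',44)):
    for d in ctrl.recognise(p,t)[:5]: print(t,np.round(d['centre']),round(d['score'],2),np.round(ray(p,d['centre'],z)))
```

```text
2.75 [ 607.91337817 -279.01305884  231.61186439] [ 3.13441257 -0.00672604  1.5212474 ] [ 0.56  0.67 -0.3   1.46  0.2   1.04  0.17]
430.55716870079584 [ 604. -213.  375.] [[1.0, -0.06, 0.0], [-0.06, -0.95, 0.3], [-0.02, -0.3, -0.96]]
wedge_tab [345. 179.] 0.66 [ 620. -265.   44.]
wedge_tab [262. 352.] 0.57 [ 542. -411.   44.]
wedge_head [348. 184.] 0.94 [ 624. -274.   11.]
wedge_head [264. 347.] 0.94 [ 537. -425.   11.]
wedge_head [476. 264.] 0.67 [ 736. -352.   11.]
spacer_tab [186. 178.] 0.62 [ 498. -256.   44.]
spacer_tab [345. 180.] 0.16 [ 620. -265.   44.]
```

View pics/w1.png

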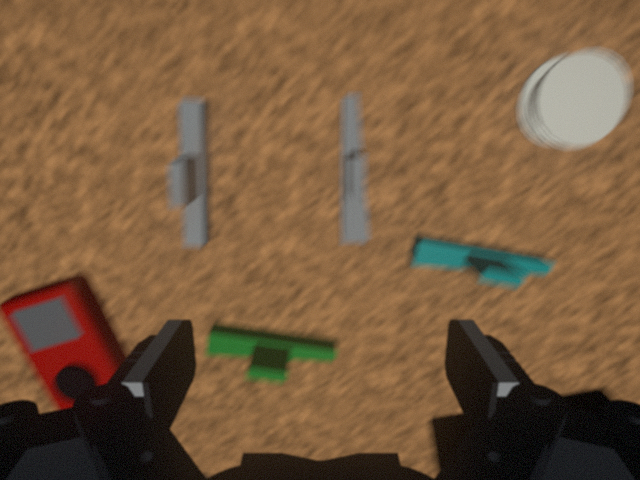

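```bash
cat >> h.py <<'E'
from scipy.optimize import minimize
def box(x0,x1,y0,y1,z0,z1): return np.array([[x,y,z] for x in(x0,x1) for y in(y0,y1) for z in(z0,z1)],float)
TAB=box(-5.5,5.5,-17,17,20,62)
WEDGE=[np.array([[x,y,z] for x,y in((-8.75,-60),(14.75,-60),(2.75,60),(-8.75,60)) for z in(0,22)],float),TAB]
SPACER=[box(-8.75,8.75,-60,60,0,22),TAB]
FIX=[box(-75,75,-140,80,0,12)]
def world(P,q,z=0):
    c,s=np.cos(q[2]),np.sin(q[2]); return np.c_[P[:,0]*c-P[:,1]*s+q[0],P[:,0]*s+P[:,1]*c+q[1],P[:,2]+z]
def render(p,parts,q,z=0,k=4):
    m=np.zeros((480*k,640*k),np.uint8)
    for P in parts:
        h=cv2.convexHull(((proj(p,world(P,q,z))+.5)*k).astype(np.float32)).round().astype(np.int32)
        cv2.fillConvexPoly(m,h,255)
    return cv2.resize(m,(640,480),interpolation=cv2.INTER_AREA)/255.
def gmask(p,smax):
    h=cv2.cvtColor(cv2.GaussianBlur(p['img'],(3,3),0),cv2.COLOR_RGB2HSV); return (h[...,1]<smax).astype(np.uint8)
def pick(m,uv):
    n,l,_,_=cv2.connectedComponentsWithStats(m); y,x=np.nonzero(m); i=np.argmin((x-uv[0])**2+(y-uv[1])**2); 
    o=(l==l[y[i],x[i]]).astype(np.uint8); c,_=cv2.findContours(o,0,2); cv2.drawContours(o,c,-1,1,-1); return o
def fit(p,parts,mask,q0,z=0):
    f=lambda v:np.abs(render(p,parts,[v[0],v[1],v[2]/100],z)-mask).sum()/mask.sum()
    v=np.array([q0[0],q0[1],q0[2]*100])
    for d in(12,4): v=minimize(f,v,method='Nelder-Mead',options=dict(initial_simplex=np.vstack([v]+[v+d*e for e in np.eye(3)]),xatol=.05,fatol=1e-5)).x
    return np.array([v[0],v[1],v[2]/100]),f(v)
E
python3 - <<'E'
from h import *
for n,uv in(('wrist',None),('top',(436,238))):
    p=shot(n); 
    for nm,c in(('W?',(622,-266)),('S?',(497,-255))):
        u=proj(p,[c[0],c[1],11])[0]; m=pick(gmask(p,70),u); print(n,nm,m.sum())
        for a,b in(('wedge',WEDGE),('spacer',SPACER)):
            print(' ',a,*fit(p,b,m,(c[0],c[1],-.06)))
p=shot('top')
m=pick(gmask(p,70),(285,262));print(m.sum(),fit(p,FIX,m,(563,85,-.25)))
E
```

```text
wrist W? 3207
  wedge [ 6.23810487e+02 -2.65996556e+02 -5.14286940e-02] 0.04044950689973526
  spacer [ 6.23898900e+02 -2.66065496e+02 -1.20420232e-02] 0.16948953575817605
wrist S? 4244
  wedge [ 4.90205432e+02 -2.61407953e+02 -1.73479727e-01] 0.1635323686496276
  spacer [ 4.91417931e+02 -2.61156481e+02 -1.30731772e-01] 0.13067860508953819
top W? 575
  wedge [ 6.27439549e+02 -2.63064125e+02 -5.00061135e-02] 0.1226393861892583
  spacer [ 6.26901312e+02 -2.63303388e+02  1.15927480e-02] 0.18938789428815006
top S? 543
  wedge [ 4.95680647e+02 -2.57622383e+02 -1.53570868e-01] 0.18801141082584047
  spacer [ 4.95496008e+02 -2.57955053e+02 -1.14527144e-01] 0.09429097605893187
7279 (array([ 5.84075387e+02,  1.44454777e+02, -2.83594402e-01]), np.float64(0.03144959041454196))
```

```bash
cat >> h.py <<'E'
def plan(x,y,z,yaw):
    s=ctrl.read_state(); e=s['eef_pos']; y0=s['tool_rot'][2]; d=np.array([x,y,z])-e
    tx=np.array([np.cos(yaw),np.sin(yaw),0]);ty=np.array([np.sin(yaw),-np.cos(yaw),0])
    print('t',round(s['clock'],2),'at',e.round(1),s['tool_rot'].round(3),'az',round(-(yaw-y0)/.7854,3),'shift/150',round(d@tx/150,3),round(d@ty/150,3),round(-d[2]/150,3))
E
python3 -c "
from h import *
plan(624,-266,30,1.5708-.051)"
```

```text
t 3.05 at [ 598.  -291.2  231.3] [-3.141e+00  1.000e-03  1.509e+00] az -0.014 shift/150 0.177 0.164 1.342
```

{"name": "step_arm", "arguments": {"series": [[[0,0,-0.014,0,0,0,0],[0,0,0,0.0885,0.082,0,0],[0,0,0,0.0885,0.082,0,0],[0,0,0,0,0,0.2,0],[0,0,0,0,0,0.2,0],[0,0,0,0,0,0.2,0],[0,0,0,0,0,0.2,0],[0,0,0,0,0,0,0],[0,0,0,0,0,0,0],[0,0,0,0,0,0,0]]]}}

```text
clock: 4.05
eef_pos: [627.2, -263.6, 113.3]
tool_rot: [3.138, 0.0, 1.523]
force: [0.6, -0.4, -0.3]
width: 85.2
gripper_force: 0.0
```

Run:
```python
from h import *
p=shot('wrist')
u=proj(p,[624,-266,11])[0]; print(u)
m=gmask(p,70); m[int(u[1])+130:]=0
m=pick(m,u); print(m.sum(),np.argwhere(m).min(0),np.argwhere(m).max(0),fit(p,WEDGE,m,(624,-266,-.051)))
plan(624,-266,30,1.5708-.051)
```

```text
[316.5281112  246.72554667]
6028 [143 301] [344 340] (array([ 6.24028931e+02, -2.65743664e+02, -5.09783907e-02]), np.float64(0.022876901258180773))
t 4.1 at [ 627.1 -263.9  113.5] [3.138e+00 1.000e-03 1.523e+00] az 0.004 shift/150 -0.015 -0.02 0.557
```

{"name": "step_arm", "arguments": {"series": [[[0,0,0.004,-0.015,-0.02,0.15,0],[0,0,0,0,0,0.15,0],[0,0,0,0,0,0.15,0],[0,0,0,0,0,0.05,0],[0,0,0,0,0,0.05,0],[0,0,0,0,0,0,0],[0,0,0,0,0,0,0],[0,0,0,0,0,0,0]]]}}

```text
clock: 4.9
eef_pos: [623.0, -266.3, 30.0]
tool_rot: [3.14, 0.001, 1.519]
force: [0.1, 0.6, -0.3]
width: 85.5
gripper_force: 0.0
```

```bash
python3 -c "
from h import *
plan(624,-266,30,1.5708-.051)"
```

```text
t 4.9 at [ 623.  -266.3   30. ] [3.140e+00 1.000e-03 1.519e+00] az -0.001 shift/150 0.002 0.007 0.0
```

{"name": "step_arm", "arguments": {"series": [[[0,0,0,0.002,0.007,0,0.5],[0,0,0,0,0,0,0.8],[0,0,0,0,0,0,1],[0,0,0,0,0,0,1],[0,0,0,0,0,0,1],[0,0,0,0,0,0,1],[0,0,0,0,0,0,1],[0,0,0,0,0,0,1],[0,0,0,0,0,0,1],[0,0,0,0,0,0,1],[0,0,0,0,0,0,1],[0,0,0,0,0,0,1]]]}}

```text
clock: 6.1
eef_pos: [623.3, -265.8, 29.0]
tool_rot: [3.141, 0.0, 1.519]
force: [-0.6, 0.1, 1.7]
width: 10.1
gripper_force: 59.1
```

```bash
python3 -c "
from h import *
plan(624,-266,30,1.5708-.051);s=ctrl.read_state();print(s['width'],s['gripper_force'],s['force'])"
```

```text
t 6.1 at [ 623.3 -265.8   29. ] [3.141 0.    1.519] az -0.001 shift/150 -0.001 0.005 -0.007
10.065122065650296 59.052881598472595 [-0.55891022  0.07188921  1.68729109]
```

{"name": "step_arm", "arguments": {"series": [[[0,0,0,0,0,-0.05,1],[0,0,0,0,0,-0.15,1],[0,0,0,0,0,-0.2,1],[0,0,0,0,0,-0.2,1],[0,0,0,0,0,-0.2,1],[0,0,0,0,0,-0.2,1],[0,0,0.1,0,0,0,1],[0,0,0.1,0,0,0,1],[0,0,0.096,0,0,0,1],[0,0,0,0,0,0,1]]]}}

```text
clock: 7.1
eef_pos: [622.4, -265.5, 178.3]
tool_rot: [-3.14, 0.0, 1.287]
force: [-0.6, 0.0, -3.8]
width: 10.3
gripper_force: 58.7
```

Run:
```python
from h import *
for n in('top','side'):
    p=shot(n); u=proj(p,[590,85,12])[0]
    for s in(60,85):
        m=pick(gmask(p,s),u);print(n,s,m.sum(),fit(p,FIX,m,(582,142,-.284)))
s=ctrl.read_state();print(s['width'],s['force'])
plan(565,-20,179,1.287)
```

```text
top 60 7252 (array([ 5.84033043e+02,  1.44616450e+02, -2.79040575e-01]), np.float64(0.03619339627742989))
top 85 7331 (array([ 5.83516347e+02,  1.44466444e+02, -2.83686678e-01]), np.float64(0.024276173434862963))
side 60 4814 (array([ 5.85608952e+02,  1.39353186e+02, -2.67093868e-01]), np.float64(0.09160210823008055))
side 85 4967 (array([ 5.85419032e+02,  1.41334584e+02, -2.78498822e-01]), np.float64(0.06057943209496401))
10.350327972488413 [ 1.46271496 -0.55349486 -4.28827239]
t 7.2 at [ 622.7 -265.6  178.3] [-3.14  -0.     1.289] az 0.002 shift/150 1.464 -0.827 -0.005
```

{"name": "step_arm", "arguments": {"series": [[[0,0,0,0.1,-0.057,0,1],[0,0,0,0.17,-0.096,0,1],[0,0,0,0.17,-0.096,0,1],[0,0,0,0.17,-0.096,0,1],[0,0,0,0.17,-0.096,0,1],[0,0,0,0.17,-0.096,0,1],[0,0,0,0.17,-0.096,0,1],[0,0,0,0.17,-0.096,0,1],[0,0,0,0.1,-0.057,0,1],[0,0,0,0.074,-0.041,0,1],[0,0,0,0,0,0,1],[0,0,0,0,0,0,1]]]}}

```text
clock: 8.4
eef_pos: [566.0, -21.7, 178.8]
tool_rot: [3.141, 0.001, 1.286]
force: [0.1, -0.3, -4.1]
width: 9.9
gripper_force: 58.8
```

Run:
```python
from h import *
p=shot('wrist','w2.png'); np.savez('w2.npz',**{k:p[k] for k in('img','fx','fy','cx','cy','R','t')})
plan(565,-20,179,1.287)
```

```text
t 8.45 at [566.  -22.3 178.8] [3.141e+00 1.000e-03 1.285e+00] az -0.003 shift/150 0.013 -0.011 -0.002
```

View pics/w2.png

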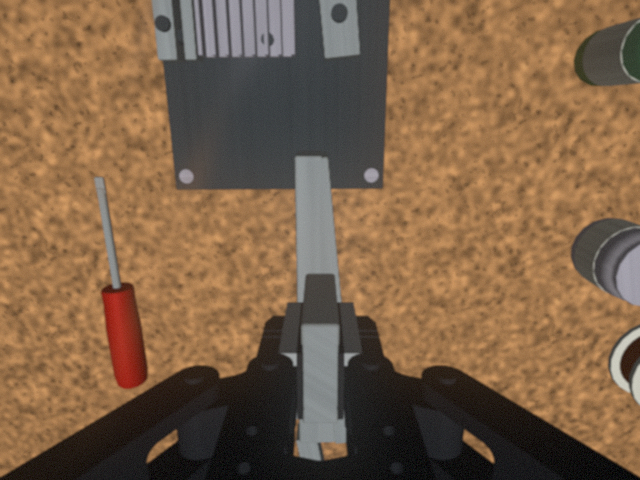

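The view shows the near plate corners at (177,188) and (383,187), the module's slot-side corner at (295,56), the abutment's near inner corner at about (325,57), and the held wedge with its tip at (296–328,156).

Run:
```python
from h import *
p=dict(np.load('w2.npz'))
for n,u,z in(('plate-x',(177,188.5),12),('plate+x',(383,187.5),12),('plate right far',(389.5,1),12),('mod corner',(295,56),30),('abut in',(325.5,57.5),32),('abut out',(359.5,54),32),('stop out',(160,59),32),('stop in',(176,59),32),('pad',(196,58.5),32)):
    print(n,ray(p,u,z).round(1))
# fit with plate mask limited to upper rows
m=gmask(p,60)
def f(v):
    r=render(p,FIX,[v[0],v[1],v[2]/100]);W=np.zeros((480,640));W[0:215,120:430]=1;W[140:,285:345]=0
    return (np.abs(r-m)*W).sum()
for sm in(50,60,75):
    m=gmask(p,sm); m[:150,190:375]=1
    v=np.array([582.,143,-28])
    for d in(8,3): v=minimize(f,v,method='Nelder-Mead',options=dict(initial_simplex=np.vstack([v]+[v+d*e for e in np.eye(3)]))).x
    print(sm,v.round(2),f(v))
s=ctrl.read_state();e=s['eef_pos'];q=(e[0],e[1],s['tool_rot'][2]-np.pi/2)
print('held wedge predicted tip corners',proj(p,world(WEDGE[0][[5,7]],(e[0],e[1],q[2]),e[2]-29)).round(1),q)
```

```text
plate-x [471.2  27.8  12. ]
plate+x [614.8 -13.5  12. ]
plate right far [647.7 102.5  12. ]
mod corner [580.   86.3  30. ]
abut in [598.1  79.9  32. ]
abut out [618.9  75.9  32. ]
stop out [498.8 108.   32. ]
stop in [508.4 105.2  32. ]
pad [520.5 101.9  32. ]
50 [580.3  142.83 -27.89] 723.8666666666667
60 [580.23 142.66 -27.76] 614.7058823529412
75 [580.32 142.18 -27.86] 518.6980392156863
held wedge predicted tip corners [[332.7 157.8]
 [299.3 157.8]] (np.float64(566.0075124098246), np.float64(-22.253419169565937), np.float64(-0.2858074005416562))
```

Run:
```python
from h import *
plan(577.8,39.2,70,1.292)
```

```text
t 8.45 at [566.  -22.3 178.8] [3.141e+00 1.000e-03 1.285e+00] az -0.009 shift/150 0.416 -0.037 0.725
```

{"name": "step_arm", "arguments": {"series": [[[0,0,-0.009,0.104,-0.009,0,1],[0,0,0,0.104,-0.009,0,1],[0,0,0,0.104,-0.009,0.1,1],[0,0,0,0.104,-0.01,0.15,1],[0,0,0,0,0,0.15,1],[0,0,0,0,0,0.15,1],[0,0,0,0,0,0.1,1],[0,0,0,0,0,0.075,1],[0,0,0,0,0,0,1],[0,0,0,0,0,0,1],[0,0,0,0,0,0,1]]]}}

```text
clock: 9.55
eef_pos: [578.4, 41.6, 71.0]
tool_rot: [3.14, -0.001, 1.294]
force: [0.5, -0.1, -4.0]
width: 10.4
gripper_force: 58.8
```

Run:
```python
from h import *
p=shot('wrist','w3.png'); np.savez('w3.npz',**{k:p[k] for k in('img','fx','fy','cx','cy','R','t')})
plan(577.8,39.2,70,1.292)
```

```text
t 9.6 at [578.3  41.5  71.1] [ 3.140e+00 -1.000e-03  1.294e+00] az 0.002 shift/150 -0.015 0.001 0.007
```

View pics/w3.png

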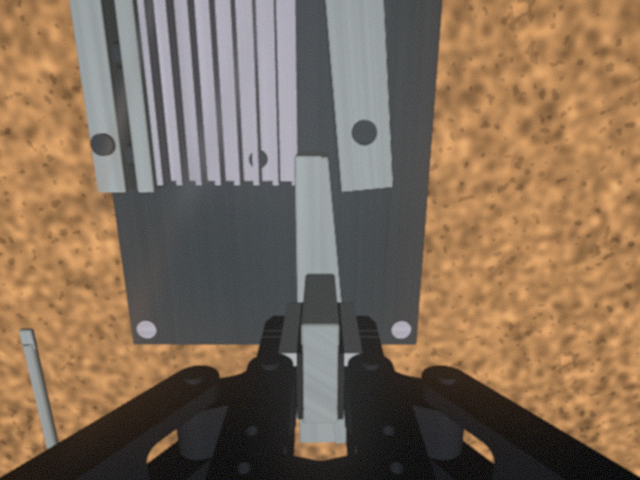

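Run:
```python
from h import *
p=dict(np.load('w3.npz')); F=(580.3,142.5,-.279)
def loc(X):
    c,s=np.cos(F[2]),np.sin(F[2]);d=X[:2]-np.array(F[:2]);return np.array([c*d[0]+s*d[1],-s*d[0]+c*d[1]]).round(1)
for n,u,z in(('plate-x',(134,344.5),12),('plate+x',(417,344),12),('pl far +x',(441,5),12),('mod near',(296,184),30),('mod far',(297,5),30),('abut near',(342,190.5),32),('abut far',(326,5),32),('stoprail near out',(98,192),32),('tip-x',(295.5,156),64),('tip+x',(328.5,156),64),('wedge-x lower',(297.5,270),64)):
    print(n,loc(ray(p,u,z)))
g=cv2.cvtColor(p['img'],cv2.COLOR_RGB2GRAY).astype(float)
for r in(100,175,200,230,250): 
    d=np.diff(cv2.GaussianBlur(g,(3,3),0)[r,280:400]); i=np.argsort(-abs(d))[:8]; print(r,[(280+k,int(d[k])) for k in sorted(i)])
s=ctrl.read_state();print('tcp',loc(s['eef_pos']),s['tool_rot'])
```

```text
plate-x [ -73.9 -141.2]
plate+x [  76.3 -140.7]
pl far +x [75.4 20.2]
mod near [ 14.2 -52.7]
mod far [15.5 16.2]
abut near [ 33.9 -55.1]
abut far [26.6 15.8]
stoprail near out [-70.4 -55.9]
tip-x [ 16.  -37.4]
tip+x [ 27.3 -37.4]
wedge-x lower [ 16.1 -79.4]
100 [(np.int64(295), -26), (np.int64(296), -30), (np.int64(297), -18), (np.int64(332), 18), (np.int64(333), 27), (np.int64(334), 21), (np.int64(387), -23), (np.int64(388), -25)]
175 [(np.int64(280), 24), (np.int64(328), -24), (np.int64(329), -25), (np.int64(330), -14), (np.int64(339), 27), (np.int64(340), 25), (np.int64(391), -24), (np.int64(392), -24)]
200 [(np.int64(293), 13), (np.int64(294), 25), (np.int64(295), 26), (np.int64(296), 15), (np.int64(329), -10), (np.int64(330), -23), (np.int64(331), -26), (np.int64(332), -14)]
230 [(np.int64(294), 16), (np.int64(295), 27), (np.int64(296), 24), (np.int64(297), 12), (np.int64(332), -11), (np.int64(333), -24), (np.int64(334), -28), (np.int64(335), -16)]
250 [(np.int64(294), 15), (np.int64(295), 27), (np.int64(296), 25), (np.int64(297), 14), (np.int64(334), -11), (np.int64(335), -25), (np.int64(336), -28), (np.int64(337), -15)]
tcp [ 25.9 -97.7] [ 3.13972203e+00 -8.52163802e-04  1.29386536e+00]
```

The wedge's −x face sits at 16 mm in fixture x, against the module at about 14.5. Its +x tip is at 27.3, against the abutment at about 32. I'll shift it 1.5 mm to +x and lower.

{"name": "step_arm", "arguments": {"series": [[[0,0,0,0,0.01,0,1],[0,0,0,0,0,0.06,1],[0,0,0,0,0,0.06,1],[0,0,0,0,0,0.03,1],[0,0,0,0,0,0.02,1],[0,0,0,0,0,0.01,1],[0,0,0,0,0,0,1],[0,0,0,0,0,0,1]]]}}

```text
clock: 10.4
eef_pos: [579.1, 40.9, 43.2]
tool_rot: [3.141, -0.0, 1.294]
force: [0.3, 0.4, -3.8]
width: 10.1
gripper_force: 58.8
```

{"name": "step_arm", "arguments": {"series": [[[0,0,0,0,0,0.006,1],[0,0,0,0,0,0.004,1],[0,0,0,0,0,0.004,1],[0,0,0,0,0,0,1]]]}}

```text
clock: 10.8
eef_pos: [578.9, 40.8, 40.9]
tool_rot: [-3.142, 0.0, 1.294]
force: [-0.1, -0.5, -3.3]
width: 10.4
gripper_force: 58.8
```

{"name": "step_arm", "arguments": {"series": [[[0,0,0,0,0,0.004,1],[0,0,0,0,0,0,1],[0,0,0,0,0,0,1]]]}}

```text
clock: 11.1
eef_pos: [578.9, 40.8, 40.9]
tool_rot: [3.141, 0.0, 1.294]
force: [-2.5, -0.2, 4.3]
width: 10.6
gripper_force: 60.0
```

Contact. I'll release and look.

{"name": "step_arm", "arguments": {"series": [[[0,0,0,0,0,0,0.6],[0,0,0,0,0,0,0.6],[0,0,0,0,0,0,0.3],[0,0,0,0,0,0,0.3],[0,0,0,0,0,0,0.3],[0,0,0,0,0,-0.1,0.3],[0,0,0,0,0,-0.2,0.3],[0,0,0,0,0,-0.2,0.3],[0,0,0,0,0,-0.1,0.3],[0,0,0,-0.1,0,0,0.6],[0,0,0,-0.1,0,0,1],[0,0,0,0,0,0,1]]]}}

```text
clock: 12.3
eef_pos: [568.7, 7.4, 129.4]
tool_rot: [-3.139, 0.004, 1.289]
force: [0.5, -1.0, -1.2]
width: 16.5
gripper_force: 0.0
```

{"name": "step_arm", "arguments": {"series": [[[0,0,0,-0.2,0,0,1],[0,0,0,-0.2,0,0,1],[0,0,0,0,0,0,1],[0,0,0,0,0,0,1]]]}}

```text
clock: 12.7
eef_pos: [553.5, -46.6, 129.5]
tool_rot: [-3.14, 0.0, 1.292]
force: [-1.4, 0.2, 0.6]
width: 0.1
gripper_force: 0.0
```

Run:
```python
from h import *
p=shot('wrist','w4.png'); np.savez('w4.npz',**{k:p[k] for k in('img','fx','fy','cx','cy','R','t')})
s=ctrl.read_state();print(s['clock'],s['eef_pos'],s['tool_rot'],s['width'],s['force'])
```

```text
12.75 [554.00413727 -45.31384129 129.66814837] [-3.14032233e+00 -6.38228460e-04  1.29352949e+00] 0.10599761809566625 [-0.14787078  0.5912507   0.59854625]
```

View pics/w4.png

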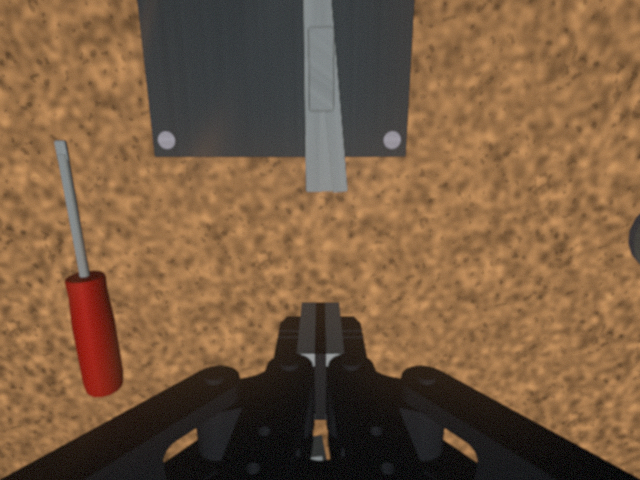

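The wedge lies flat with its head at (306–347,191), and the shut fingers are right behind it.

Run:
```python
from h import *
p=dict(np.load('w4.npz'))
a,b=ray(p,(306,191),34),ray(p,(347,191),34);print(a.round(1),b.round(1),((a+b)/2).round(1))
plan(556.2,-46.3,18,1.292)
```

```text
[553.4 -13.2  34. ] [575.4 -19.6  34. ] [564.4 -16.4  34. ]
t 12.75 at [554.  -45.3 129.7] [-3.140e+00 -1.000e-03  1.294e+00] az 0.002 shift/150 -0.002 0.016 0.744
```

{"name": "step_arm", "arguments": {"series": [[[0,0,0.002,0,0.014,0.15,1],[0,0,0,0,0,0.15,1],[0,0,0,0,0,0.15,1],[0,0,0,0,0,0.15,1],[0,0,0,0,0,0.1,1],[0,0,0,0,0,0.044,1],[0,0,0,0,0,0,1],[0,0,0,0,0,0,1],[0,0,0,0.04,0,0,1],[0,0,0,0.04,0,0,1],[0,0,0,0,0,0,1]]]}}

```text
clock: 13.85
eef_pos: [560.6, -32.9, 19.5]
tool_rot: [3.14, -0.002, 1.294]
force: [-0.2, -0.5, 0.1]
width: 0.1
gripper_force: 0.0
```

```bash
cat >> h.py <<'E'
def st():
    s=ctrl.read_state();F=(580.3,142.5,-.279);c,q=np.cos(F[2]),np.sin(F[2]);d=s['eef_pos'][:2]-np.array(F[:2]);f=s['force']
    print(round(s['clock'],2),'fix xy',round(c*d[0]+q*d[1],1),round(-q*d[0]+c*d[1],1),'z',s['eef_pos'][2].round(1),'Fpush',round(-(-q*f[0]+c*f[1]),2),'Fx',round(c*f[0]+q*f[1],2),'Fz',round(f[2],2))
E
python3 -c "
from h import *
st();st();st()"
```

```text
13.85 fix xy 29.4 -174.1 z 19.5 Fpush 0.56 Fx -0.02 Fz 0.05
13.85 fix xy 29.4 -174.1 z 19.5 Fpush 0.56 Fx -0.02 Fz 0.05
13.85 fix xy 29.4 -174.1 z 19.5 Fpush 0.56 Fx -0.02 Fz 0.05
```

{"name": "step_arm", "arguments": {"series": [[[0,0,0,0.02,0,0,1],[0,0,0,0.02,0,0,1],[0,0,0,0.02,0,0,1],[0,0,0,0.02,0,0,1],[0,0,0,0.02,0,0,1],[0,0,0,0.02,0,0,1],[0,0,0,0.02,0,0,1],[0,0,0,0.02,0,0,1],[0,0,0,0.02,0,0,1],[0,0,0,0.02,0,0,1],[0,0,0,0.02,0,0,1],[0,0,0,0,0,0,1]]]}}

```text
clock: 15.05
eef_pos: [569.0, -2.0, 18.8]
tool_rot: [3.141, -0.001, 1.293]
force: [-0.5, -0.3, 0.9]
width: 0.2
gripper_force: 0.0
```

```bash
python3 -c "
from h import *
st();p=shot('top','t5.png');st()"; python3 -c "
import cv2;i=cv2.imread('pics/t5.png');cv2.imwrite('pics/t5c.png',cv2.resize(i[200:320,185:335],None,fx=4,fy=4,interpolation=cv2.INTER_CUBIC))"
```

```text
15.05 fix xy 28.9 -142.1 z 18.8 Fpush 0.44 Fx -0.4 Fz 0.88
15.1 fix xy 28.9 -142.2 z 18.7 Fpush 0.33 Fx 1.11 Fz 0.67
```

View pics/t5c.png

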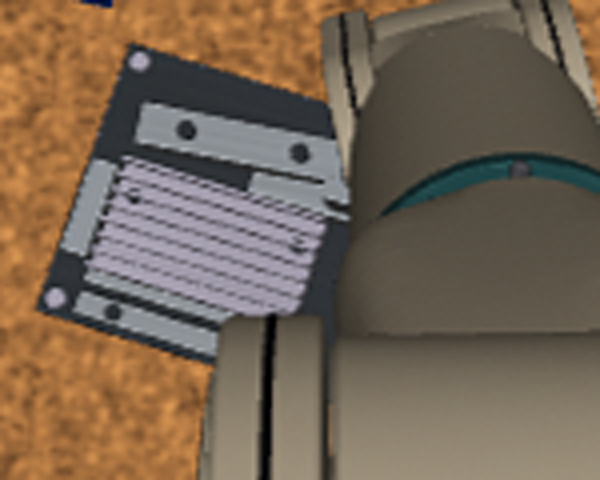

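The wedge is about 40 mm into the slot beside the module, with its tip at crop (250,180), and still loose. I'll keep pushing gently.

{"name": "step_arm", "arguments": {"series": [[[0,0,0,0.013,0,0,1],[0,0,0,0.013,0,0,1],[0,0,0,0.013,0,0,1],[0,0,0,0.013,0,0,1],[0,0,0,0.013,0,0,1],[0,0,0,0,0,0,1]]]}}

```text
clock: 15.7
eef_pos: [571.5, 7.0, 18.8]
tool_rot: [3.141, -0.001, 1.293]
force: [0.2, -0.8, 0.2]
width: 0.5
gripper_force: 0.1
```

```bash
python3 -c "
from h import *
st()"
```

```text
15.7 fix xy 28.9 -132.7 z 18.8 Fpush 0.7 Fx 0.45 Fz 0.21
```

{"name": "step_arm", "arguments": {"series": [[[0,0,0,0.01,0,0,1],[0,0,0,0.01,0,0,1],[0,0,0,0.01,0,0,1],[0,0,0,0,0,0,1]]]}}

```text
clock: 16.1
eef_pos: [572.7, 11.1, 18.8]
tool_rot: [3.141, -0.0, 1.293]
force: [-0.3, -1.0, -0.1]
width: 0.4
gripper_force: 0.3
```

```bash
python3 -c "
from h import *
st()"
```

```text
16.1 fix xy 28.9 -128.4 z 18.8 Fpush 1.06 Fx 0.03 Fz -0.13
```

{"name": "step_arm", "arguments": {"series": [[[0,0,0,0.01,0,0,1],[0,0,0,0.01,0,0,1],[0,0,0,0.01,0,0,1],[0,0,0,0.01,0,0,1],[0,0,0,0,0,0,1]]]}}

```text
clock: 16.6
eef_pos: [574.2, 16.7, 18.8]
tool_rot: [-3.141, -0.0, 1.293]
force: [-1.3, -1.5, 0.5]
width: 0.4
gripper_force: 0.5
```

```bash
python3 -c "
from h import *
st()"
```

```text
16.6 fix xy 28.7 -122.6 z 18.8 Fpush 1.78 Fx -0.79 Fz 0.49
```

{"name": "step_arm", "arguments": {"series": [[[0,0,0,0.01,0,0,1],[0,0,0,0.01,0,0,1],[0,0,0,0.01,0,0,1],[0,0,0,0,0,0,1]]]}}

```text
clock: 17.0
eef_pos: [575.1, 20.7, 18.7]
tool_rot: [-3.141, 0.0, 1.292]
force: [-2.1, -2.8, 1.4]
width: 0.3
gripper_force: 1.6
```

```bash
python3 -c "
from h import *
st()"
```

```text
17.0 fix xy 28.6 -118.5 z 18.7 Fpush 3.24 Fx -1.22 Fz 1.37
```

{"name": "step_arm", "arguments": {"series": [[[0,0,0,0.007,0,0,1],[0,0,0,0.007,0,0,1],[0,0,0,0.007,0,0,1],[0,0,0,0,0,0,1]]]}}

```text
clock: 17.4
eef_pos: [575.6, 23.5, 18.6]
tool_rot: [-3.14, 0.001, 1.292]
force: [-2.8, -3.9, 0.4]
width: -0.1
gripper_force: 2.1
```

{"name": "step_arm", "arguments": {"series": [[[0,0,0,0.007,0,0,1],[0,0,0,0.007,0,0,1],[0,0,0,0.007,0,0,1],[0,0,0,0,0,0,1]]]}}

```text
clock: 17.8
eef_pos: [576.2, 26.6, 18.5]
tool_rot: [-3.14, 0.001, 1.292]
force: [-3.1, -4.0, 1.7]
width: 0.2
gripper_force: 2.0
```

```bash
python3 -c "
from h import *
st()"
```

```text
17.8 fix xy 28.0 -112.5 z 18.5 Fpush 4.72 Fx -1.9 Fz 1.7
```

{"name": "step_arm", "arguments": {"series": [[[0,0,0,0.007,0,0,1],[0,0,0,0.007,0,0,1],[0,0,0,0.007,0,0,1],[0,0,0,0,0,0,1]]]}}

```text
clock: 18.2
eef_pos: [576.8, 29.3, 18.4]
tool_rot: [-3.139, 0.002, 1.292]
force: [-4.1, -4.6, 1.2]
width: 0.0
gripper_force: 2.4
```

{"name": "step_arm", "arguments": {"series": [[[0,0,0,0.007,0,0,1],[0,0,0,0.007,0,0,1],[0,0,0,0,0,0,1]]]}}

```text
clock: 18.5
eef_pos: [577.2, 31.3, 18.4]
tool_rot: [-3.139, 0.002, 1.292]
force: [-3.1, -3.5, 0.4]
width: 0.0
gripper_force: 2.3
```

```bash
python3 -c "
from h import *
st()"
```

```text
18.5 fix xy 27.6 -107.7 z 18.4 Fpush 4.2 Fx -1.99 Fz 0.41
```

{"name": "step_arm", "arguments": {"series": [[[0,0,0,0.007,0,0,1],[0,0,0,0.007,0,0,1],[0,0,0,0.007,0,0,1],[0,0,0,0,0,0,1]]]}}

```text
clock: 18.9
eef_pos: [578.5, 34.8, 18.3]
tool_rot: [-3.14, 0.001, 1.292]
force: [-1.8, -2.8, -1.6]
width: 0.1
gripper_force: 1.8
```

{"name": "step_arm", "arguments": {"series": [[[0,0,0,0.007,0,0,1],[0,0,0,0.007,0,0,1],[0,0,0,0,0,0,1]]]}}

```text
clock: 19.2
eef_pos: [579.3, 36.2, 18.4]
tool_rot: [-3.14, 0.002, 1.292]
force: [-3.3, -5.3, -0.5]
width: -0.1
gripper_force: 2.6
```

```bash
python3 -c "
from h import *
st()"
```

```text
19.2 fix xy 28.3 -102.4 z 18.4 Fpush 6.0 Fx -1.72 Fz -0.52
```

{"name": "step_arm", "arguments": {"series": [[[0,0,0,0.007,0,0,1],[0,0,0,0.007,0,0,1],[0,0,0,0,0,0,1]]]}}

```text
clock: 19.5
eef_pos: [579.4, 36.8, 18.4]
tool_rot: [-3.14, 0.004, 1.291]
force: [-4.6, -6.6, -0.5]
width: -0.1
gripper_force: 3.9
```

{"name": "step_arm", "arguments": {"series": [[[0,0,0,0.007,0,0,1],[0,0,0,0.007,0,0,1],[0,0,0,0,0,0,1]]]}}

```text
clock: 19.8
eef_pos: [579.5, 37.3, 18.4]
tool_rot: [-3.139, 0.005, 1.29]
force: [-5.3, -9.5, 1.5]
width: -0.1
gripper_force: 5.2
```

```bash
python3 -c "
from h import *
st()"
```

```text
19.8 fix xy 28.2 -101.4 z 18.4 Fpush 10.54 Fx -2.45 Fz 1.54
```

{"name": "step_arm", "arguments": {"series": [[[0,0,0,0.007,0,0,1],[0,0,0,0.007,0,0,1],[0,0,0,0,0,0,1]]]}}

```text
clock: 20.1
eef_pos: [579.5, 37.8, 18.4]
tool_rot: [-3.138, 0.008, 1.289]
force: [-5.5, -10.7, 2.8]
width: -0.2
gripper_force: 6.4
```

```bash
python3 -c "
from h import *
st()"
```

```text
20.1 fix xy 28.1 -100.9 z 18.4 Fpush 11.85 Fx -2.35 Fz 2.84
```

{"name": "step_arm", "arguments": {"series": [[[0,0,0,0.007,0,0,1],[0,0,0,0.003,0,0,1],[0,0,0,0,0,0,1]]]}}

```text
clock: 20.4
eef_pos: [579.5, 38.0, 18.4]
tool_rot: [-3.138, 0.009, 1.289]
force: [-6.3, -13.7, 3.5]
width: 0.0
gripper_force: 7.5
```

```bash
python3 -c "
from h import *
st()"
```

```text
20.4 fix xy 28.0 -100.6 z 18.4 Fpush 14.88 Fx -2.28 Fz 3.46
```

{"name": "step_arm", "arguments": {"series": [[[0,0,0,0.007,0,0,1],[0,0,0,0.002,0,0,1],[0,0,0,0,0,0,1],[0,0,0,0,0,0,1]]]}}

```text
clock: 20.8
eef_pos: [579.6, 38.5, 18.4]
tool_rot: [-3.138, 0.01, 1.288]
force: [-7.4, -14.4, 4.8]
width: 0.3
gripper_force: 8.2
```

```bash
python3 -c "
from h import *
st()"
```

```text
20.8 fix xy 28.0 -100.2 z 18.4 Fpush 15.89 Fx -3.14 Fz 4.78
```

{"name": "step_arm", "arguments": {"series": [[[0,0,0,0.007,0,0,1],[0,0,0,0,0,0,1],[0,0,0,0,0,0,1],[0,0,0,0,0,0,1]]]}}

```text
clock: 21.2
eef_pos: [579.7, 38.8, 18.4]
tool_rot: [-3.137, 0.011, 1.288]
force: [-7.5, -16.1, 5.8]
width: 0.3
gripper_force: 8.8
```

```bash
python3 -c "
from h import *
st()"
```

```text
21.2 fix xy 27.9 -99.9 z 18.4 Fpush 17.52 Fx -2.73 Fz 5.79
```

That is a 17.5 N push with the wedge barely yielding. I'll back off, rise and look.

{"name": "step_arm", "arguments": {"series": [[[0,0,0,-0.03,0,0,1],[0,0,0,-0.05,0,0,1],[0,0,0,-0.1,0,0,1],[0,0,0,-0.1,0,0,1],[0,0,0,0,0,-0.1,1],[0,0,0,0,0,-0.2,1],[0,0,0,0,0,-0.2,1],[0,0,0,0,0,-0.2,1],[0,0,0,0,0,-0.1,1],[0,0,0,0,0,0,1],[0,0,0,0,0,0,1]]]}}

```text
clock: 22.3
eef_pos: [571.6, 6.6, 139.4]
tool_rot: [3.14, -0.001, 1.293]
force: [-0.9, -0.1, 0.0]
width: -0.4
gripper_force: 0.0
```

Run:
```python
from h import *
p=shot('wrist','w6.png'); st(); F=(580.3,142.5,-.279)
def loc(X):
    c,s=np.cos(F[2]),np.sin(F[2]);d=X[:2]-np.array(F[:2]);return np.array([c*d[0]+s*d[1],-s*d[0]+c*d[1]]).round(1)
np.savez('w6.npz',**{k:p[k] for k in('img','fx','fy','cx','cy','R','t')})
```

```text
22.35 fix xy 28.5 -133.3 z 138.5 Fpush -0.54 Fx 0.3 Fz -0.91
```

View pics/w6.png

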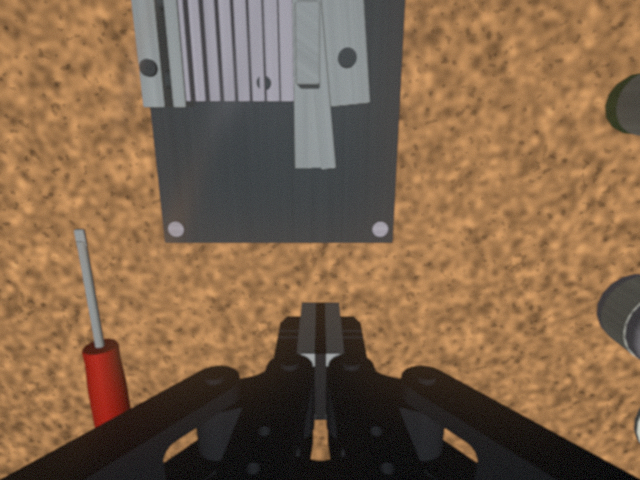

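The wedge stands tight between the module (edge at column 293) and the abutment (column 331), with its wide end out at row 168 and the robot clear. I'll hand in.

```bash
python3 -c "
from h import *
print(ctrl.finish_job())"
```

```text
the job is handed in; nothing more can be done
None
```

The wedge is laid in the slot, pushed to about 17.5 N until it barely moved, and released; it looked tight between the module and the abutment rail when I handed in at about 22 s, though the hand-in returned no verdict and I did not measure the squeeze directly.

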